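# Unclip the filter housing cover

## Task

Open the square filter housing on the bench: squeeze the two snap tabs of its clip-on cover together, lift the cover off, and set it down flat, right way up, on the floor of the empty steel tray, letting go only once it is down. Leave the cover of the oblong filter housing clipped on.

Things in the scene. Friction and masses are not known exactly. Their poses are not given: they have to be found in the camera images.
- cover: Grey square clip-on cover, 94 x 94 mm, 0.14 kg: 4 mm plate with vent slots, 17 mm skirt, on the square housing. Origin: centre of the skirt's lower edge; z up; plate top at z = 21 mm. Two tabs stand on the plate either side of centre along y: 24 mm wide (x), 5 thick, tops at z = 55 mm, outer faces at y = +24 and -24 mm; a 14 mm wide (y), 12 mm high block between. It stands flat on its skirt.
- tab_left (a joint): Inward slide of the tab on the cover's +y side, m: 0 at rest, 0.008 squeezed to its hard stop (tabs then 32 mm over their outer faces). Springs back with 2 N at rest, 7 N fully in. Its hook surely clears the housing's lip above 0.006.
- tab_right (a joint): The same for the tab on the cover's -y side. With both kept squeezed the cover can be lifted and carried by its tabs.
- housing: Square filter housing under the cover: white box 84 x 84 mm, 80 mm tall, with a base flange and two short hose nozzles, fixed to the bench. Origin: centre of its underside. The cover's skirt fits over its rim with 2 mm play all round; hooks of the tabs catch under lips inside (2 mm play up and down). The cover is clear once 20 mm higher.
- tray: Empty steel tray, loose on the bench, 200 (its x) x 190 (its y) x 24 mm high, 0.9 kg, walls and floor 5 mm thick. Origin: centre of its underside; z up; the floor's upper face lies 5 mm above the origin.
- long_cover: Clip-on cover of the other, oblong and lower filter housing (white box 140 x 76 mm, 52 mm tall, fixed), to be left alone: grey, 150 (its x) x 86 mm (its y), with two like tabs on it. Origin: centre of its skirt's lower edge, 35 mm above the bench.
Mind the look-alikes: they are no part of the job. Leave any pink look-alike of the cover alone.

How it is judged:
By the outcome, as a careful person would: the job done as asked, in the order asked, and still so for the second after the job is handed in, with the robot touching nothing.
It also fails if it takes over 38 s, if anything falls off the work surface, if the arm or the gripper's body presses on something with over 40 N, if the wrist force passes 120 N, or if a joint passes its speed limit or range.

## Robot

A 6-joint arm with a two-finger parallel gripper is mounted at the origin on the work surface. World frame = base frame: x ahead of the robot, y to its left, z up, the work surface at z = 0. Lengths are in m, angles in degrees, forces in N, time in s.
With the tool pointing down it reaches from about 0.35 to 0.975 m from the base axis. Payload 17.4 kg.
Tool frame: the origin (TCP) lies midway between the tips of the shut fingers; the grasp point (between the pads) lies 19 mm behind it; z points along the fingers, y is the direction in which the jaws open and shut (so a half turn about z gives the same grasp; the last joint's range is limited). The gripper opens to 85 mm and grips with 20 to 120 N. Pads are 22 mm wide; open, the fingers measure 114 mm over their backs; the gripper's body (76 mm by 85 mm) begins 54 mm behind the grasp point. The pads swing forward as they close: fully open they stand 13 mm farther back than shut.
Start: joints at [-70.119, 6.646, 82.598, -0, 90.757, -2.166], TCP at [0.253, -0.626, 0.231] pointing down, gripper open.
Joint ranges: [-162.19, 162.19], [-47.58, 125.68], [4.15, 143.07], [-65.23, 245.23], [0.69, 171.88], [-170.13, 170.13]. Speed limits (degrees/s): [108.29, 108.29, 127.2, 180, 180, 180].

## Interface

Orientations are given as [roll, pitch, yaw] about the fixed x, y, z axes, in that order (R = Rz(yaw) Ry(pitch) Rx(roll)).
In Python, from station import bot gives the robot as it stands.
- The arm moves only by the tool play_rows, never from a script. Its argument "motion" is a list of rows, each a list of 3 entries, a list of its own where there are three numbers: the shift along the tool's x, y, z as a fraction of full scale, then the turn about the tool's z as a fraction of full scale, then the opening, from -1 (shut) to 1 (fully open). A call has 1 to 20 rows; each row shifts and turns the pose as measured when the row begins, along the tool's axes as they then stand; what a row does not reach is not made up. Full scale, the value 1, is 10 cm for a shift and 120 degrees for a turn. A row lasts 1/8 s, in which the tool goes at most 62.5 mm and 10.7 degrees, less where a joint would pass 70% of its speed; a pose out of reach is approached as far as the arm can. A call with a number of a shift or a turn outside -1 to 1 is refused whole. A call with a gripper value outside its range is refused whole. The fingers move at their own pace and stop on an object; "grip_force" is the grip in N (left out, the last holds). Time passes only in rows, so rows that do not move let the fingers close. It gives the time, the measured TCP pose, the force and the opening at its end, in the units of the state.
- bot.get_state(): the state, without advancing time (a new reading comes with each control period).
- bot.read_camera(name): name is "scene" or "top"; returns the picture (400x640x3 uint8, red, green, blue); there is no depth.
- bot.camera_info(name): a dict with "K" (3x3 intrinsics, pixels), "extrinsics" (4x4, takes a point from camera to world coordinates). Camera axes: x right, y up, looking along -z (the intrinsics and any distortion apply to the point x, -y, -z); pixel columns grow to the right and rows downward; lengths in m; the calibration is good to about 2 mm. A picture is of the moment at which its call begins. camera_info takes no time and is no camera call.
- bot.finish_job(): hands the job in, once; it reports no verdict.
Trained networks look in the newest picture that a camera, given by its name, has taken for a name from the list of things; names that differ only in an ending like _2 or _b are one class to them, and where a whole thing is asked for, a point or a joint stands for the part that bears it (a point fixed in the world has none). Each returns a list of dicts, best first, with "p" (0 to 1); they miss things now and then, are a little off and sometimes report something else, mostly with a low value. They report only what shows in the picture. A call takes as long as a camera call. They do not tell look-alikes from the thing itself.
- bot.search_frame(name, camera): "pixel" ([column, row] in pixels, amid what is visible of it).
- bot.masks_of(name, camera): "mask" (400x640 bool, what is visible of it) and "pixel" ([column, row] in pixels, amid what is visible of it).
- bot.place_of(name, camera): "pixel" ([column, row] in pixels: a listed point, or the origin of a listed thing).
The state is a dict: "time_s": time; "joints": joint angles; "dq": joint speeds; "joint_torque": joint torques, N m; "tool_pos": TCP position; "ee_rot": TCP orientation; "contact_force": force on the tool from outside, world axes, zero at the start; "torque": the same for the moment, N m; "finger_gap": opening from 0.0 (shut) to 1.0 (fully open).
Only numpy, scipy, OpenCV 4.12 (cv2) and the standard library are available. Lean on these libraries where they do the work, as an engineer would, in place of code of your own. Each camera call takes 0.05 s, during which the arm holds its last target.

## Working session

There is one attempt and no reset: what is moved stays moved. The work goes in short steps, Python scripts to look and compute and a tool call to move; the robot and the scene stay as the last step left them, time stands still between calls to the robot, and variables do not carry over. Pictures are saved under pics/ and viewed, and the job is handed in when it is done.

Besides the shell and the picture viewer there is one more tool, called as name(argument=value, ...), one argument or row to a line, values as JSON. play_rows: Moves the arm, as the interface text tells. Its arguments: {"type":"object","properties":{"motion":{"type":"array","items":{"type":"array"}},"grip_force":{"type":"number"}},"required":["motion"]}

```bash
mkdir -p pics; ls; cat > h.py <<'E'
import numpy as np, cv2
from station import bot
def ray(cam,px):
    i=bot.camera_info(cam);K=np.array(i["K"]);E=np.array(i["extrinsics"])
    d=np.linalg.inv(K)@np.array([px[0],px[1],1.0]);d=np.array([d[0],-d[1],-d[2]])
    return E[:3,3],E[:3,:3]@d
def atz(cam,px,z):
    o,d=ray(cam,px);return o+d*(z-o[2])/d[2]
def proj(cam,P):
    i=bot.camera_info(cam);K=np.array(i["K"]);E=np.array(i["extrinsics"])
    p=E[:3,:3].T@(np.array(P)-E[:3,3]);q=K@np.array([p[0],-p[1],-p[2]]);return q[:2]/q[2]
E
python3 - <<'E'
from h import *
for c in("scene","top"):
    cv2.imwrite(f"pics/{c}0.png",bot.read_camera(c)[:,:,::-1])
    i=bot.camera_info(c);print({k:np.round(v,3).tolist() if k in("K","extrinsics") else v for k,v in i.items()})
    for n in("cover","tab_left","tab_right","housing","tray","long_cover"):
        print(c,n,[(np.round(d["pixel"]).tolist(),round(d["p"],2)) for d in bot.place_of(n,c)])
s=bot.get_state();print(s)
E
```

```text
pics
{'K': [[384.44, 0.0, 321.983], [0.0, 384.44, 209.822], [0.0, 0.0, 1.0]], 'extrinsics': [[-0.62, -0.651, 0.438, 0.847], [0.785, -0.515, 0.345, 0.363], [0.001, 0.557, 0.83, 1.004], [0.0, 0.0, 0.0, 1.0]]}
scene cover [([277.0, 139.0], 0.89), ([209.0, 203.0], 0.7), ([264.0, 180.0], 0.61)]Traceback (most recent call last):
  File "<stdin>", line 6, in <module>
ValueError: it knows: cover, housing, long_cover, tray
```

```bash
python3 - <<'E'
from h import *
for c in("scene","top"):
    im=bot.read_camera(c);cv2.imwrite(f"pics/{c}1.png",im[:,:,::-1])
    i=bot.camera_info(c);print({k:np.round(v,3).tolist() if k in("K","extrinsics") else v for k,v in i.items()})
    for n in("cover","housing","tray","long_cover"):
        print(c,n,[(np.round(d["pixel"],1).tolist(),round(d["p"],2)) for d in bot.place_of(n,c)])
s=bot.get_state();print(s)
E
```

```text
{'K': [[384.44, 0.0, 321.983], [0.0, 384.44, 209.822], [0.0, 0.0, 1.0]], 'extrinsics': [[-0.62, -0.651, 0.438, 0.847], [0.785, -0.515, 0.345, 0.363], [0.001, 0.557, 0.83, 1.004], [0.0, 0.0, 0.0, 1.0]]}
scene cover [([276.4, 140.8], 0.86), ([208.3, 205.4], 0.72), ([267.3, 181.3], 0.57)]
scene housing [([215.5, 209.8], 0.87)]
scene tray [([280.5, 276.1], 0.82), ([389.2, 323.5], 0.49)]
scene long_cover [([388.9, 324.5], 0.58)]
{'K': [[504.043, 0.0, 318.061], [0.0, 504.043, 197.753], [0.0, 0.0, 1.0]], 'extrinsics': [[0.015, 0.983, -0.181, 0.084], [-1.0, 0.013, -0.01, -0.023], [-0.008, 0.181, 0.983, 1.542], [0.0, 0.0, 0.0, 1.0]]}
top cover [([406.7, 206.8], 0.81), ([422.2, 144.0], 0.6)]
top housing [([421.2, 149.9], 0.74)]
top tray [([323.1, 136.1], 0.94)]
top long_cover [([217.2, 155.5], 0.79)]
{'time_s': 0.6, 'joints': array([-7.01172496e+01,  6.64403157e+00,  8.25955072e+01,  6.98765022e-04,
        9.07564904e+01, -2.16735983e+00]), 'dq': array([-0.0167774 ,  0.01916807,  0.11265178, -0.1928063 , -0.01972535,
       -0.01310755]), 'joint_torque': array([ 1.17028918e-03, -7.31407142e+01, -6.32442784e+01,  7.41119311e-05,
        6.35470169e-04,  1.09485720e-05]), 'tool_pos': array([ 0.25338967, -0.62565111,  0.23135261]), 'ee_rot': array([ 1.79996006e+02, -5.48035253e-04,  2.20501195e+01]), 'contact_force': array([ 0.55476782, -0.47133125,  0.38517185]), 'torque': array([ 0.02975781, -0.00246215, -0.0122042 ]), 'finger_gap': 1.001550390402328}
```

View pics/scene1.png

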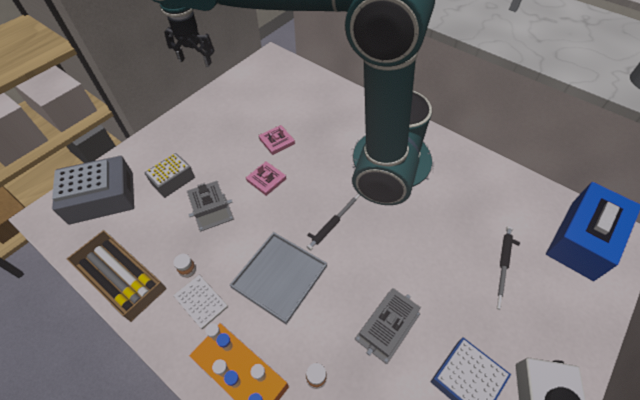

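View pics/top1.png

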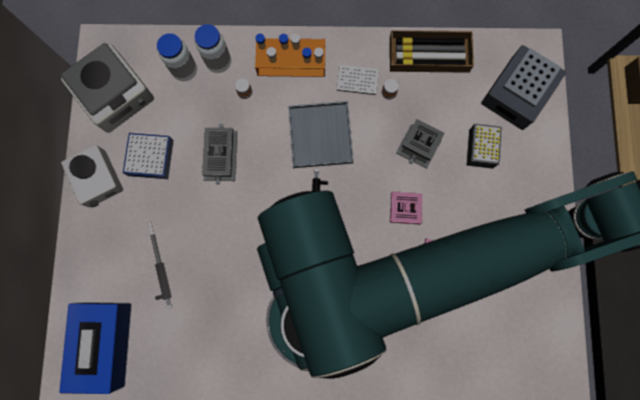

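```bash
python3 - <<'E'
from h import *
a=cv2.imread("pics/scene1.png")[165:245,170:250];b=cv2.imread("pics/top1.png")[110:175,385:455]
a=cv2.resize(a,(400,400),interpolation=cv2.INTER_CUBIC);b=cv2.resize(b,(400,372),interpolation=cv2.INTER_CUBIC)
b=cv2.copyMakeBorder(b,0,28,0,0,cv2.BORDER_CONSTANT)
cv2.imwrite("pics/crop1.png",np.hstack([a,b]))
for z,c,p in((.063,"scene",(208.3,205.4)),(.063,"top",(422.2,144)),(0,"top",(421.2,149.9)),(0,"scene",(215.5,209.8)),(0,"top",(323.1,136.1)),(0,"scene",(280.5,276.1)),(.035,"top",(217.2,155.5))):
    print(c,z,atz(c,p,z).round(4))
E
```

```text
scene 0.063 [ 0.5477 -0.3024  0.063 ]
top 0.063 [ 0.5262 -0.3211  0.063 ]
top 0 [ 0.5256 -0.3302  0.    ]
scene 0 [ 0.5251 -0.3166  0.    ]
top 0 [ 0.5671 -0.0195  0.    ]
scene 0 [ 0.5667 -0.0061  0.    ]
top 0.035 [0.4895 0.3072 0.035 ]
```

View pics/crop1.png

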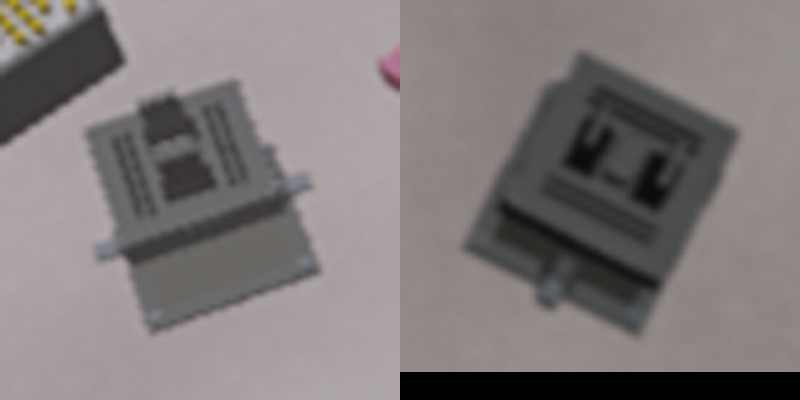

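```bash
cat > fit.py <<'E'
from h import *
from scipy.optimize import least_squares
T=np.array([[185,52],[340,132],[260,280],[103,205]])/5.714+[385,110]
S=np.array([[85,130],[238,80],[287,200],[127,248]])/5+[170,165]
# wrt pixel-centre offset of resize (~ -0.4px)
T-=.41;S-=.4
h=.047
def pts(p,z=.084,hx=h,hy=h):
    c,s=np.cos(p[2]),np.sin(p[2])
    return [np.array([p[0]+c*x-s*y,p[1]+s*x+c*y,z]) for x,y in((-hx,-hy),(hx,-hy),(hx,hy),(-hx,hy))]
def match(cam,obs,p):
    Q=np.array([proj(cam,q) for q in pts(p)])
    return min((Q-np.roll(obs,k,0)*1.0 for k in range(4)),key=lambda r:(r**2).sum()) if True else 0
def both(obs,cam,p):
    return min((match(cam,o,p) for o in(obs,obs[::-1])),key=lambda r:(r**2).sum())
def f(p,u): 
    return np.concatenate([both(o,c,p).ravel() for c,o in u])
for u in([("top",T)],[("scene",S)],[("top",T),("scene",S)]):
    best=min((least_squares(f,[.53,-.32,a],args=(u,),x_scale=[.01,.01,.1]) for a in np.radians([0,20,40,60,80])),key=lambda r:r.cost)
    print(best.x[:2].round(4),np.degrees(best.x[2])%90,best.cost,f(best.x,u).round(1))
np.save("cov.npy",best.x)
E
python3 fit.py; cat > ov.py <<'E'
from h import *
p=np.load("cov.npy")
def W(p,x,y,z):
    c,s=np.cos(p[2]),np.sin(p[2]);return [p[0]+c*x-s*y,p[1]+s*x+c*y,.063+z]
def over(cam,src,box,p):
    k=5.0;im=cv2.imread(src);x0,y0,x1,y1=box
    im=cv2.resize(im[y0:y1,x0:x1],None,fx=k,fy=k,interpolation=cv2.INTER_CUBIC)
    def poly(L,col):
        q=np.array([((proj(cam,W(p,*l))-[x0,y0]+.5)*k-.5) for l in L]).round().astype(int)
        cv2.polylines(im,[q],True,col,1)
    h=.047
    for z,c in((.021,(0,255,0)),(0,(0,255,255))): poly([(-h,-h,z),(h,-h,z),(h,h,z),(-h,h,z)],c)
    for sg in(1,-1):
        poly([(-.012,sg*.024,.055),(.012,sg*.024,.055),(.012,sg*.019,.055),(-.012,sg*.019,.055)],(0,0,255) if sg>0 else (255,100,0))
        poly([(-.012,sg*.024,.021),(.012,sg*.024,.021),(.012,sg*.024,.055),(-.012,sg*.024,.055)],(0,0,255) if sg>0 else (255,100,0))
    return im
if __name__=="__main__":
    cv2.imwrite("pics/ov1.png",np.hstack([over("scene","pics/scene1.png",(170,165,250,245),p),over("top","pics/top1.png",(380,100,460,180),p)]))
E
python3 ov.py
```

```text
[ 0.5362 -0.3209] 62.33516858014919 0.8478337317303387 [ 0.3  0.  -0.6 -0.2 -0.3 -0.6  0.5  0.8]
[ 0.5376 -0.3136] 62.701903071510536 0.9568821413132671 [ 0.4  0.2 -0.3  0.7 -0.5 -0.9  0.4 -0. ]Traceback (most recent call last):
  File "fit.py", line 19, in <module>
    best=min((least_squares(f,[.53,-.32,a],args=(u,),x_scale=[.01,.01,.1]) for a in np.radians([0,20,40,60,80])),key=lambda r:r.cost)
  File "fit.py", line 19, in <genexpr>
    best=min((least_squares(f,[.53,-.32,a],args=(u,),x_scale=[.01,.01,.1]) for a in np.radians([0,20,40,60,80])),key=lambda r:r.cost)
              ~~~~~~~~~~~~~^^^^^^^^^^^^^^^^^^^^^^^^^^^^^^^^^^^^^^^^^^^^^^^
    return func(*args, **kwargs)
    result = trf(vector_fun.fun, vector_fun.jac, x0, f0, J0, lb, ub, ftol, xtol,
                 gtol, max_nfev, x_scale, loss_function, tr_solver,
                 tr_options.copy(), verbose, callback=callback_wrapped)
    return trf_no_bounds(
        fun, jac, x0, f0, J0, ftol, xtol, gtol, max_nfev, x_scale,
        loss_function, tr_solver, tr_options, verbose, callback=callback)
    J = jac(x)
    self._updat
[... 1151 characters left out ...]
 File "fit.py", line 15, in both
    return min((match(cam,o,p) for o in(obs,obs[::-1])),key=lambda r:(r**2).sum())
  File "fit.py", line 15, in <genexpr>
    return min((match(cam,o,p) for o in(obs,obs[::-1])),key=lambda r:(r**2).sum())
                ~~~~~^^^^^^^^^
  File "fit.py", line 12, in match
    Q=np.array([proj(cam,q) for q in pts(p)])
                ~~~~^^^^^^^
  File "h.py", line 10, in proj
    i=bot.camera_info(cam);K=np.array(i["K"]);E=np.array(i["extrinsics"])
ValueError: time passes only in moves, steps and waits
Traceback (most recent call last):
  File "ov.py", line 2, in <module>
    p=np.load("cov.npy")
FileNotFoundError: [Errno 2] No such file or directory: 'cov.npy'
```

```bash
python3 - <<'E'
from station import bot
import pickle
pickle.dump({c:bot.camera_info(c) for c in("scene","top")},open("cams.pkl","wb"))
E
sed -i 's/^from station import bot/from station import bot\nimport pickle\nCI=pickle.load(open("\.\/cams.pkl","rb"))/; s/i=bot.camera_info(cam)/i=CI[cam]/' h.py
python3 -c "
from h import *;print(CI)"
python3 fit.py; python3 ov.py
python3 - <<'E'
from h import *
a=cv2.imread("pics/scene1.png")[225:330,225:335];b=cv2.imread("pics/top1.png")[95:175,280:360]
cv2.imwrite("pics/tray1.png",np.hstack([cv2.resize(x,(400,400),interpolation=cv2.INTER_CUBIC) for x in(a,b)]))
E
```

```text
{'scene': {'K': array([[384.43960691,   0.        , 321.98288139],
       [  0.        , 384.43960691, 209.82214331],
       [  0.        ,   0.        ,   1.        ]]), 'extrinsics': array([[-6.19551767e-01, -6.51471524e-01,  4.37881789e-01,
         8.47161228e-01],
       [ 7.84955396e-01, -5.14760523e-01,  3.44770402e-01,
         3.63204842e-01],
       [ 7.96159904e-04,  5.57320785e-01,  8.30296880e-01,
         1.00421865e+00],
       [ 0.00000000e+00,  0.00000000e+00,  0.00000000e+00,
         1.00000000e+00]])}, 'top': {'K': array([[504.042963  ,   0.        , 318.06133574],
       [  0.        , 504.042963  , 197.75319532],
       [  0.        ,   0.        ,   1.        ]]), 'extrinsics': array([[ 0.01514063,  0.98339339, -0.18085408,  0.08370229],
       [-0.99985566,  0.01349593, -0.01032121, -0.0226667 ],
       [-0.00770901,  0.18098424,  0.98345578,  1.54236622],
       [ 0.        ,  0.        ,  0.        ,  1.        ]])}}
[ 0.5362 -0.3209] 62.33516858014919 0.8478337317303387 [ 0.3  0.  -0.6 -0.2 -0.3 -0.6  0.5  0.8]
[ 0.5376 -0.3136] 62.701903071510536 0.9568821413132671 [ 0.4  0.2 -0.3  0.7 -0.5 -0.9  0.4 -0. ]
[ 0.5365 -0.318 ] 62.53418077348944 6.7314904783516205 [-0.4  0.6 -0.7 -0.2 -1.6 -0.2 -1.2 -0.6 -0.2 -0.9 -0.3 -0.8 -1.1 -0.4
 -1.2 -1.8]
```

View pics/ov1.png

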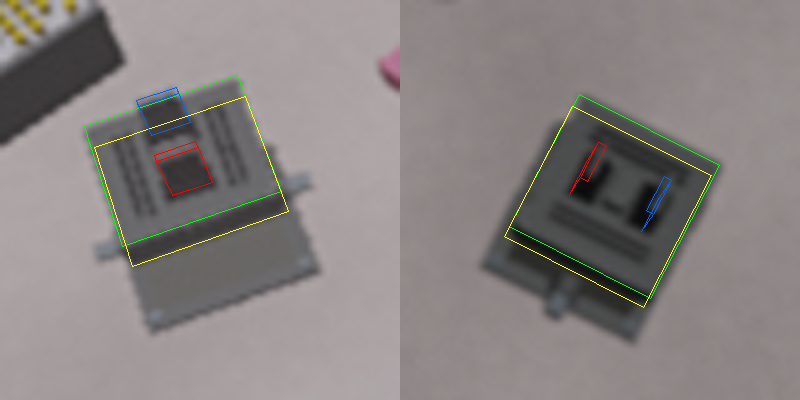

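View pics/tray1.png

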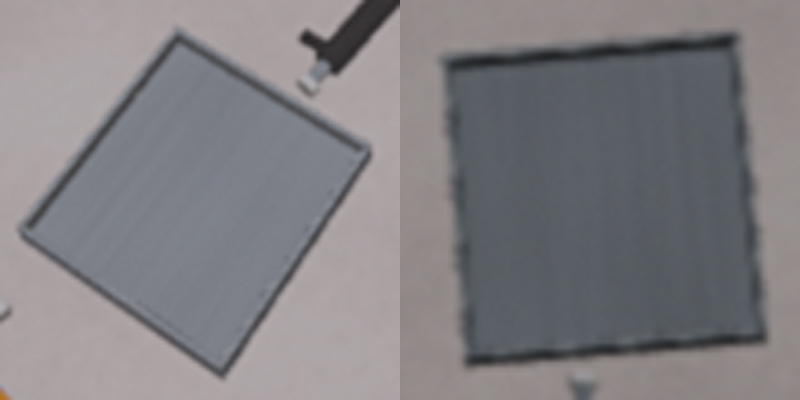

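```bash
cat > tray.py <<'E'
from h import *
from scipy.optimize import least_squares
S=(np.array([[178,28],[372,150],[224,378],[20,232]])+.5)/[3.636,3.81]-.5+[225,225]
T=(np.array([[45,57],[337,36],[367,342],[66,362]])+.5)/5-.5+[280,95]
def pts(p):
    c,s=np.cos(p[2]),np.sin(p[2])
    return [np.array([p[0]+c*x-s*y,p[1]+s*x+c*y,.024]) for x,y in((-.1,-.095),(.1,-.095),(.1,.095),(-.1,.095))]
def f(p,c,o):
    Q=np.array([proj(c,q) for q in pts(p)])
    return min((Q-np.roll(v,k,0) for k in range(4) for v in(o,o[::-1])),key=lambda r:(r**2).sum()).ravel()
for c,o in(("top",T),("scene",S)):
  for a in(4,94,-86):
    r=least_squares(f,[.57,-.01,np.radians(a)],args=(c,o),x_scale=[.01,.01,.1]);print(c,r.x[:2].round(4),np.degrees(r.x[2]),r.cost,r.fun.round(1))
E
python3 tray.py
```

```text
top [ 0.566  -0.0108] 5.153001177867058 0.7869592894401319 [ 0.3 -0.3  0.8 -0.1 -0.5  0.1 -0.6  0.3]
top [ 0.5658 -0.0108] 95.15217225193872 14.32315316057412 [ 2.5  1.3 -2.   1.8 -2.3 -1.1  1.8 -1.9]
top [ 0.5658 -0.0108] -84.8478277055254 14.323153160573991 [-2.3 -1.1  1.8 -1.9  2.5  1.3 -2.   1.8]
scene [ 0.5719 -0.0026] 5.47981876119723 0.9746538210067593 [-0.   0.2 -0.9  0.2 -0.  -0.4  1.  -0.1]
scene [ 0.5726 -0.0029] 95.15431852471991 13.287268999569553 [-1.4 -2.4  2.1 -0.7  1.3  2.5 -2.4  0.7]
scene [ 0.5726 -0.0029] -84.84568143693203 13.287268999569413 [ 1.3  2.5 -2.4  0.7 -1.4 -2.4  2.1 -0.7]
```

play_rows(
  motion=[
    [[0.47,-0.225,0],0,-1],
    [[0.47,-0.225,0],0,-1],
    [[0.47,-0.225,0],0,-1],
    [[0.47,-0.225,0],0,-1],
    [[0.47,-0.225,0],0,-1],
    [[0.47,-0.225,0],0,-1],
    [[0.47,-0.225,0],0,-1],
    [[0.47,-0.225,0],0,-1],
    [[0,0,0],-0.085,-1],
    [[0,0,0],-0.085,-1],
    [[0,0,0],-0.085,-1],
    [[0,0,0],-0.085,-1],
  ],
)

```text
time_s: 2.1
tool_pos: [0.5431, -0.3069, 0.2315]
ee_rot: [179.9, -0.0, 64.0]
contact_force: [-0.8, 0.2, 0.6]
finger_gap: 0.0
```

```bash
python3 - <<'E'
from h import *
ims={}
for c in("scene","top"):
    ims[c]=bot.read_camera(c)[:,:,::-1];cv2.imwrite(f"pics/{c}2.png",ims[c])
s=bot.get_state();print(s["time_s"],s["tool_pos"].round(4),s["ee_rot"].round(2),s["finger_gap"],s["dq"].round(2))
out=[]
for c in("scene","top"):
    p=proj(c,s["tool_pos"]);print(c,p)
    x0,y0=(p-40).astype(int);im=cv2.resize(ims[c][max(y0,0):y0+80,x0:x0+80],None,fx=5,fy=5,interpolation=cv2.INTER_CUBIC)
    print(x0,y0);q=((p-[x0,y0]+.5)*5-.5).round().astype(int);cv2.drawMarker(im,q.tolist(),(0,255,0),0,12,1);out.append(im)
cv2.imwrite("pics/tip2.png",np.hstack(out))
E
```

```text
2.2 [ 0.5431 -0.307   0.2315] [179.91  -0.    63.78] 0.0008959856787305509 [-5.000e-02  1.100e-01 -1.100e-01 -1.000e-02 -5.000e-02  1.079e+01]
scene [192.67814443 166.8501166 ]
152 126
top [428.97639229 120.19883485]
388 80
```

View pics/tip2.png

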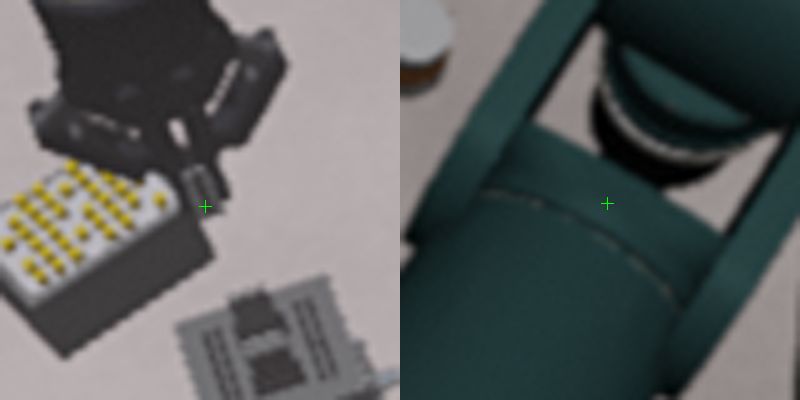

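play_rows(
  motion=[
    [[-0.06,0,0.25],0.012,1],
    [[-0.06,0,0.25],0,1],
    [[0,0,0.25],0,1],
    [[0,0,0.2],0,1],
    [[0,0,0],0,1],
    [[0,0,0],0,1],
  ],
)

```text
time_s: 2.95
tool_pos: [0.5382, -0.3185, 0.1355]
ee_rot: [179.8, -0.0, 60.9]
contact_force: [0.9, 0.1, -0.1]
finger_gap: 0.998
```

```bash
cat > look.py <<'E'
import sys
from h import *
n=sys.argv[1]
im=bot.read_camera("scene")[:,:,::-1];cv2.imwrite(f"pics/s{n}.png",im)
s=bot.get_state();print(s["time_s"],s["tool_pos"].round(4),s["ee_rot"].round(2),round(s["finger_gap"],3),s["contact_force"].round(2))
p=proj("scene",s["tool_pos"])
x0,y0=(p-[50,45]).astype(int);x0=max(x0,0);y0=max(y0,0);k=6
c=cv2.resize(im[y0:y0+95,x0:x0+100],None,fx=k,fy=k,interpolation=cv2.INTER_CUBIC)
q=((p-[x0,y0]+.5)*k-.5).round().astype(int);cv2.drawMarker(c,q.tolist(),(0,255,0),0,12,1)
print("crop",x0,y0,p)
cv2.imwrite(f"pics/z{n}.png",c)
E
python3 look.py 3
```

```text
3.0 [ 0.5382 -0.3184  0.1355] [179.76  -0.    60.95] 1.006 [-0.67  0.49  0.01]
crop 150 140 [200.73134987 185.86843863]
```

View pics/z3.png

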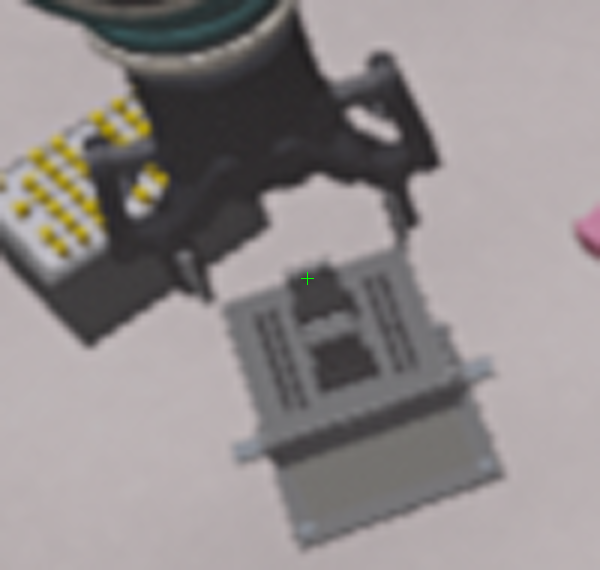

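play_rows(
  motion=[
    [[0,0,0],0.082,1],
    [[0,0,0],0.082,1],
    [[0,0,0],0.082,1],
    [[0,0,0],0.082,1],
    [[0,0,0],0.082,1],
    [[0,0,0],0.082,1],
    [[0,0,0],0.082,1],
    [[0,0,0],0.082,1],
    [[0,0,0],0.082,1],
    [[0,0,0],0,1],
    [[0,0,0],0,1],
  ],
)

```text
time_s: 4.38
tool_pos: [0.5418, -0.3201, 0.1476]
ee_rot: [180.0, -1.1, -30.4]
contact_force: [0.4, 0.2, 0.2]
finger_gap: 0.996
```

```bash
python3 look.py 4; python3 - <<'E'
import cv2
from h import *
cv2.imwrite("pics/top4.png",bot.read_camera("top")[60:220,340:500,::-1])
i=cv2.imread("pics/top4.png");cv2.imwrite("pics/top4.png",cv2.resize(i,None,fx=3.5,fy=3.5,interpolation=2))
E
```

```text
4.425 [ 0.5418 -0.3202  0.1476] [179.97  -1.1  -30.46] 1.001 [0.25 0.07 0.19]
crop 148 138 [198.20894235 183.73795876]
```

View pics/z4.png

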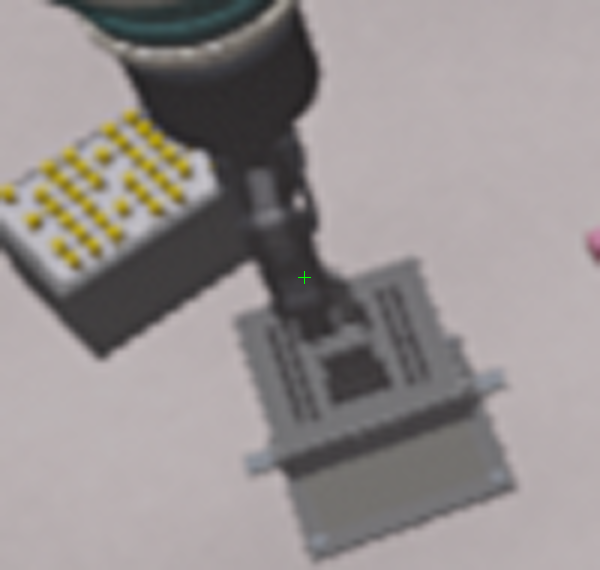

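View pics/top4.png

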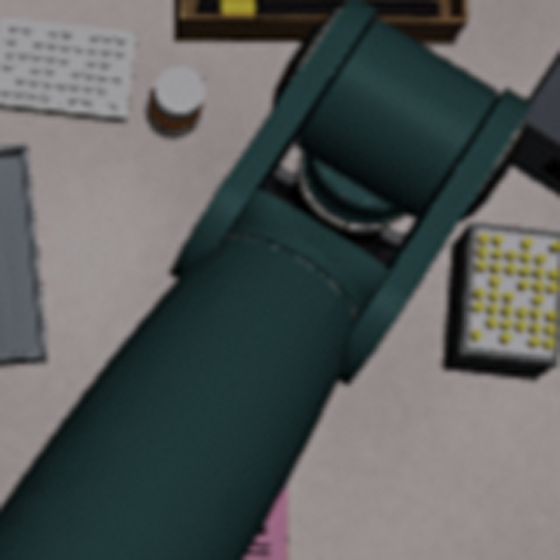

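```bash
cat > wf.py <<'E'
import sys
from h import *
from scipy.spatial.transform import Rotation as Ro
def wf(n,half,back,k=6):
    s=bot.get_state();R=Ro.from_euler("xyz",s["ee_rot"],degrees=True).as_matrix();t=s["tool_pos"]
    im=cv2.imread(f"pics/s{n}.png");p=proj("scene",t);x0,y0=(p-[50,45]).astype(int)
    c=cv2.resize(im[y0:y0+95,x0:x0+100],None,fx=k,fy=k,interpolation=cv2.INTER_CUBIC);raw=c.copy()
    def P(v):
        return (((proj("scene",R@np.array(v)+t)-[x0,y0]+.5)*k-.5).round().astype(int))
    for sg,col in((1,(0,0,255)),(-1,(255,100,0))):
        for a in(half,half+.0145):
            q=np.array([P((x,sg*a,z)) for x,z in((-.011,-back),(.011,-back),(.011,-back-.03),(-.011,-back-.03))]);cv2.polylines(c,[q],True,col,1)
    return raw,c
raw,c=wf(sys.argv[1],float(sys.argv[2]),float(sys.argv[3]))
cv2.imwrite(f"pics/w{sys.argv[1]}.png",c[100:500,100:600] if 0 else c)
E
python3 wf.py 4 .0425 .013
```

```text
(no output)
```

View pics/w4.png

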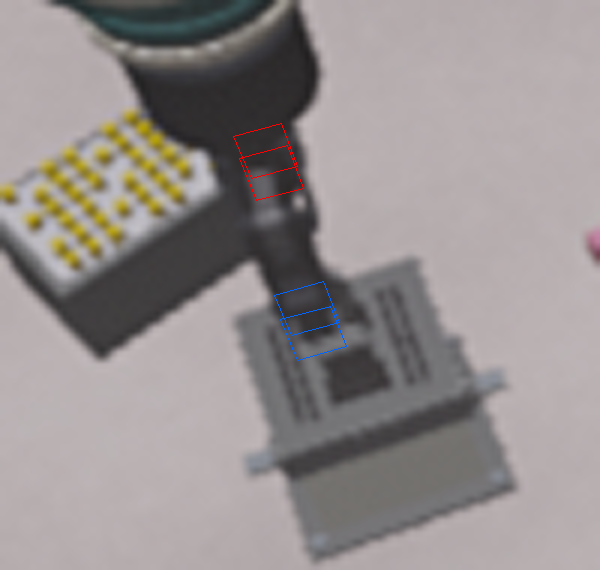

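play_rows(
  motion=[
    [[-0.07,0,0.1],-0.022,1],
    [[0,0,0.15],0,1],
    [[0,0,0.2],0,1],
    [[0,0,0.1],0,1],
    [[0,0,0],0,1],
    [[0,0,0],0,1],
  ],
)

```text
time_s: 5.22
tool_pos: [0.5368, -0.3173, 0.0888]
ee_rot: [179.9, -1.0, -27.6]
contact_force: [-0.6, -0.8, -0.6]
finger_gap: 0.993
```

```bash
python3 look.py 5;python3 wf.py 5 .0425 .013
```

```text
5.275 [ 0.5368 -0.3173  0.0888] [179.92  -1.05 -27.65] 0.998 [-0.34 -0.18  0.27]
crop 155 150 [205.48376554 195.44254525]
```

View pics/z5.png

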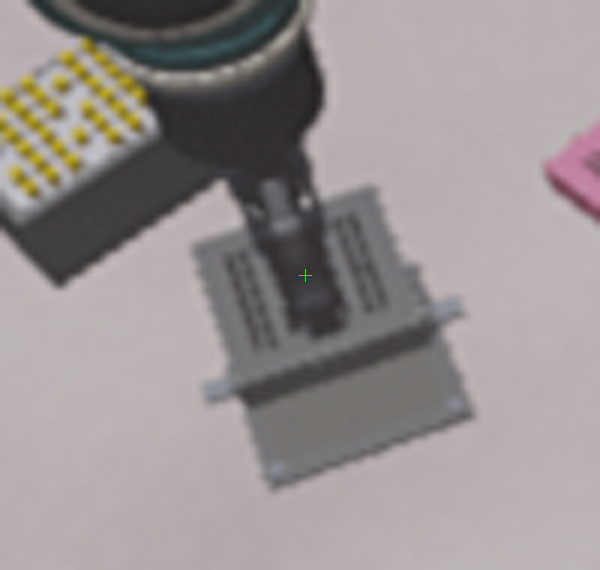

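View pics/w5.png

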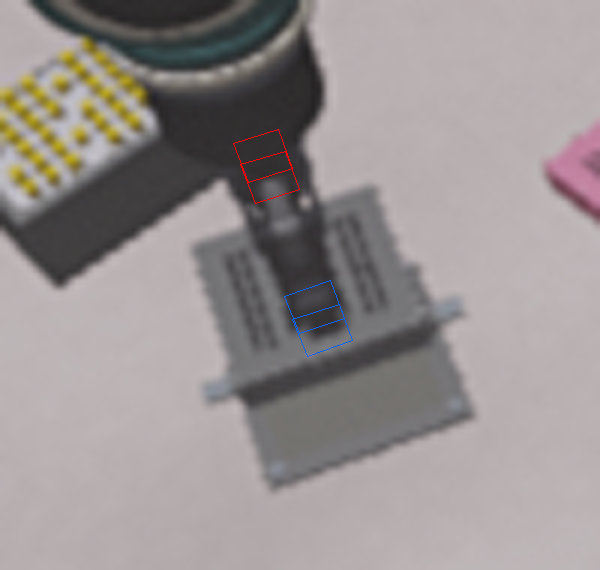

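play_rows(
  motion=[
    [[0,0,0],0,0.2],
    [[0,0,0],0,0.06],
    [[0,0,0],0,0.06],
    [[0,0,0],0,0.06],
    [[0,0,0],0,0.06],
  ],
  grip_force=20,
)

```text
time_s: 5.9
tool_pos: [0.5372, -0.3176, 0.0901]
ee_rot: [179.9, -1.2, -27.7]
contact_force: [1.0, -0.1, -0.6]
finger_gap: 0.533
```

```bash
cat > st.py <<'E'
from h import *
s=bot.get_state();f=s["contact_force"];a=np.radians(62.4)
print(s["time_s"],s["tool_pos"].round(4),s["ee_rot"].round(2),"gap mm",round(s["finger_gap"]*85,1),"F",f.round(2),"Fu(+y cover)",round(f[0]*np.cos(a)+f[1]*np.sin(a),2),"tq",s["torque"].round(3))
E
python3 st.py
```

```text
5.9 [ 0.5372 -0.3176  0.0901] [179.91  -1.15 -27.65] gap mm 45.3 F [ 1.04 -0.06 -0.63] Fu(+y cover) 0.43 tq [-0.015  0.051  0.029]
```

play_rows(
  motion=[
    [[0,0,0],0,-0.1],
    [[0,0,0],0,-0.5],
    [[0,0,0],0,-0.5],
    [[0,0,0],0,-0.5],
    [[0,0,0],0,-0.5],
  ],
  grip_force=40,
)

```text
time_s: 6.52
tool_pos: [0.5376, -0.318, 0.0917]
ee_rot: [179.9, -1.3, -27.7]
contact_force: [-0.6, 0.5, 2.5]
finger_gap: 0.329
```

```bash
python3 st.py
```

```text
6.525 [ 0.5376 -0.318   0.0917] [179.88  -1.25 -27.65] gap mm 28.0 F [-0.61  0.5   2.5 ] Fu(+y cover) 0.16 tq [0.069 0.114 0.019]
```

play_rows(
  motion=[
    [[0,0,0],0,-0.7],
    [[0,0,0],0,-0.7],
  ],
)

```text
time_s: 6.78
tool_pos: [0.5376, -0.318, 0.0917]
ee_rot: [179.9, -1.2, -27.7]
contact_force: [-0.4, -0.6, 1.7]
finger_gap: 0.332
```

```bash
python3 st.py; python3 look.py 6
```

```text
6.775 [ 0.5376 -0.318   0.0917] [179.88  -1.25 -27.65] gap mm 28.2 F [-0.43 -0.61  1.73] Fu(+y cover) -0.74 tq [0.048 0.111 0.02 ]
6.825 [ 0.5376 -0.318   0.0917] [179.89  -1.25 -27.66] 0.327 [-0.59 -0.31  1.62]
crop 154 149 [204.8882497  194.90899517]
```

View pics/z6.png

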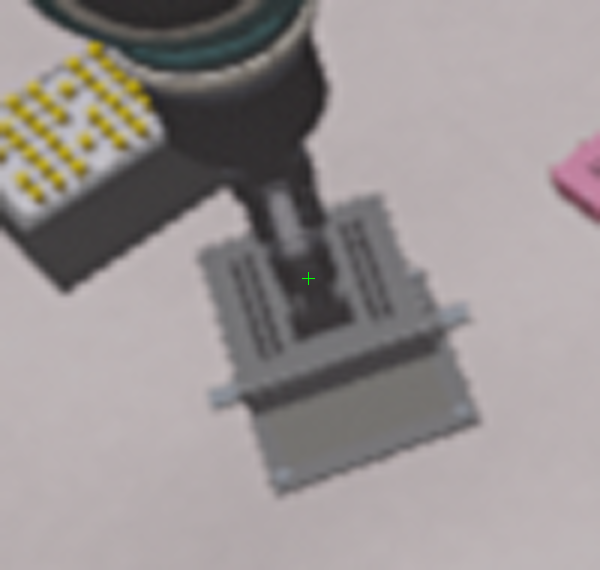

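play_rows(
  motion=[
    [[0,0,-0.03],0,-0.7],
    [[0,0,-0.04],0,-0.7],
    [[0,0,-0.05],0,-0.7],
    [[0,0,0],0,-0.7],
  ],
)

```text
time_s: 7.32
tool_pos: [0.5371, -0.3176, 0.1039]
ee_rot: [179.9, -1.2, -27.7]
contact_force: [0.5, 0.6, -1.9]
finger_gap: 0.33
```

```bash
python3 st.py; python3 look.py 7
```

```text
7.325 [ 0.5371 -0.3176  0.1039] [179.9   -1.19 -27.65] gap mm 28.1 F [ 0.52  0.57 -1.91] Fu(+y cover) 0.75 tq [-0.008  0.013  0.031]
7.375 [ 0.537  -0.3175  0.1036] [179.89  -1.17 -27.65] 0.335 [-1.1  -0.31 -1.46]
crop 154 147 [204.08979097 192.44673589]
```

View pics/z7.png

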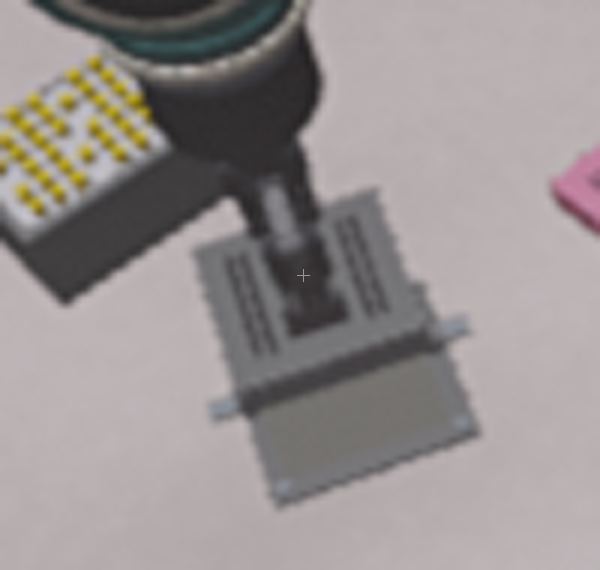

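play_rows(
  motion=[
    [[0,0,-0.2],0,-0.7],
    [[0,0,-0.3],0,-0.7],
    [[0,0,-0.3],0,-0.7],
    [[-0.06,-0.14,-0.05],0,-0.7],
    [[-0.1,-0.26,0],0,-0.7],
    [[-0.12,-0.3,0],0,-0.7],
    [[-0.12,-0.3,0],0,-0.7],
    [[-0.12,-0.3,0],0,-0.7],
    [[-0.12,-0.3,0],0,-0.7],
    [[-0.12,-0.3,0],0,-0.7],
    [[-0.12,-0.3,0],0,-0.7],
    [[-0.12,-0.3,0],0,-0.7],
    [[-0.1,-0.25,0],0,-0.7],
    [[-0.05,-0.13,0],0,-0.7],
    [[0,0,0],0,-0.7],
    [[0,0,0],0,-0.7],
  ],
)

```text
time_s: 9.38
tool_pos: [0.5635, 0.0104, 0.1865]
ee_rot: [179.9, -0.9, -27.5]
contact_force: [-0.2, -0.3, -1.9]
finger_gap: 0.334
```

```bash
python3 st.py; python3 look.py 8
```

```text
9.375 [0.5635 0.0104 0.1865] [179.89  -0.87 -27.53] gap mm 28.4 F [-0.23 -0.34 -1.86] Fu(+y cover) -0.41 tq [ 0.004 -0.01   0.005]
9.425 [0.5635 0.0102 0.1865] [179.89  -0.87 -27.54] 0.331 [-0.38 -0.34 -1.09]
crop 229 201 [279.60772723 246.90653521]
```

View pics/s8.png

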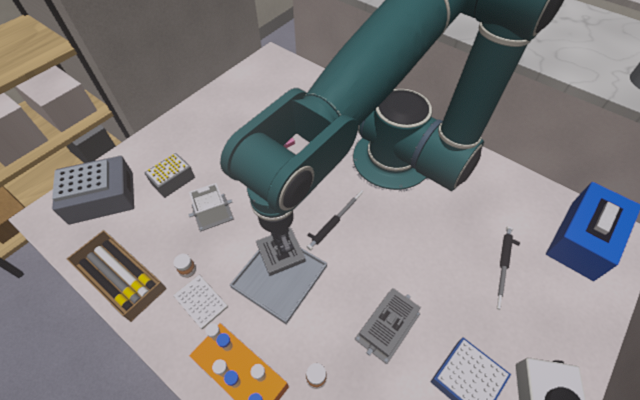

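play_rows(
  motion=[
    [[0.055,0.065,0.1],0,-0.7],
    [[0.055,0.065,0.25],0,-0.7],
    [[0,0,0.3],0,-0.7],
    [[0,0,0.3],0,-0.7],
    [[0,0,0.25],0,-0.7],
    [[0,0,0.1],0,-0.7],
    [[0,0,0.05],0,-0.7],
    [[0,0,0],0,-0.7],
    [[0,0,0],0,-0.7],
  ],
)

```text
time_s: 10.55
tool_pos: [0.5694, -0.0155, 0.0462]
ee_rot: [179.9, -1.0, -27.9]
contact_force: [0.1, -0.2, -1.3]
finger_gap: 0.329
```

```bash
python3 st.py; python3 look.py 9
```

```text
10.55 [ 0.5694 -0.0155  0.0462] [179.86  -0.96 -27.91] gap mm 28.0 F [ 0.13 -0.21 -1.35] Fu(+y cover) -0.12 tq [ 0.025  0.047 -0.006]
10.6 [ 0.5694 -0.0155  0.0462] [179.86  -0.97 -27.91] 0.33 [-0.35  0.29 -2.34]
crop 225 222 [275.76174151 267.81957919]
```

View pics/z9.png

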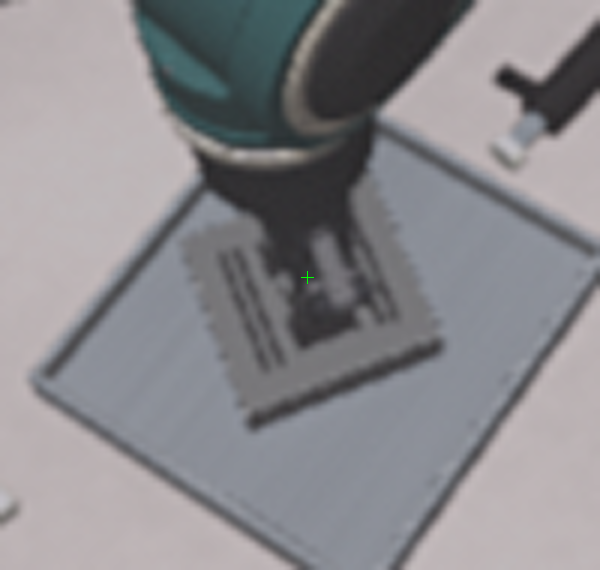

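play_rows(
  motion=[
    [[-0.03,-0.05,0],0,-0.7],
    [[-0.03,-0.05,0.04],0,-0.7],
    [[0,0,0.04],0,-0.7],
    [[0,0,0.02],0,-0.7],
    [[0,0,0],0,-0.7],
  ],
)

```text
time_s: 11.22
tool_pos: [0.5692, -0.0027, 0.0362]
ee_rot: [179.9, -1.0, -27.9]
contact_force: [-0.3, -0.0, -1.5]
finger_gap: 0.331
```

```bash
python3 st.py
```

```text
11.225 [ 0.5692 -0.0027  0.0362] [179.89  -1.03 -27.87] gap mm 28.1 F [-0.34 -0.02 -1.53] Fu(+y cover) -0.17 tq [0.069 0.054 0.034]
```

play_rows(
  motion=[
    [[0,0,0.012],0,-0.7],
    [[0,0,0.01],0,-0.7],
    [[0,0,0],0,-0.7],
  ],
)

```text
time_s: 11.6
tool_pos: [0.5694, -0.0029, 0.0339]
ee_rot: [179.9, -1.0, -27.9]
contact_force: [0.1, 0.2, -1.2]
finger_gap: 0.33
```

```bash
python3 st.py
```

```text
11.6 [ 0.5694 -0.0029  0.0339] [179.89  -1.03 -27.88] gap mm 28.0 F [ 0.14  0.21 -1.24] Fu(+y cover) 0.25 tq [0.006 0.038 0.013]
```

play_rows(
  motion=[
    [[0,0,0.01],0,-0.7],
    [[0,0,0.01],0,-0.7],
    [[0,0,0],0,-0.7],
  ],
)

```text
time_s: 11.98
tool_pos: [0.5698, -0.003, 0.0339]
ee_rot: [179.9, -1.1, -27.9]
contact_force: [-0.2, -0.0, -1.8]
finger_gap: 0.33
```

```bash
python3 st.py
```

```text
11.975 [ 0.5698 -0.003   0.0339] [179.92  -1.08 -27.89] gap mm 28.0 F [-0.24 -0.04 -1.81] Fu(+y cover) -0.15 tq [ 0.008  0.049 -0.064]
```

play_rows(
  motion=[
    [[0,0,0.02],0,-0.7],
    [[0,0,0.015],0,-0.7],
    [[0,0,0],0,-0.7],
  ],
)

```text
time_s: 12.35
tool_pos: [0.5704, -0.0031, 0.0339]
ee_rot: [179.9, -1.2, -27.9]
contact_force: [-0.8, 0.4, -2.2]
finger_gap: 0.327
```

```bash
python3 st.py; python3 look.py 10
```

```text
12.35 [ 0.5704 -0.0031  0.0339] [179.94  -1.16 -27.89] gap mm 27.8 F [-0.83  0.41 -2.19] Fu(+y cover) -0.02 tq [0.024 0.004 0.014]
12.4 [ 0.5705 -0.0031  0.0338] [179.95  -1.16 -27.89] 0.331 [-0.18 -0.16 -1.4 ]
crop 229 227 [279.31890117 272.60678124]
```

View pics/z10.png

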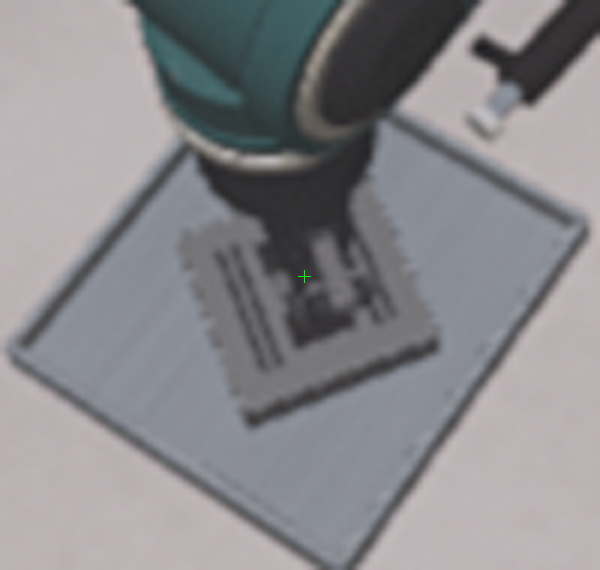

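```bash
python3 -c "
from h import *
s=bot.get_state();print(s['joints'].round(2),s['joint_torque'].round(2),s['tool_pos'])"; tail -c 0 /dev/null
```

```text
[ -2.6    0.29 108.19  -0.58  70.49 115.48] [ 1.000e-02 -5.848e+01 -5.780e+01 -5.000e-02 -2.000e-02 -0.000e+00] [ 0.5704587  -0.00310593  0.0338158 ]
```

play_rows(
  motion=[
    [[0,0,0.02],0,-0.7],
  ],
)

```text
time_s: 12.52
tool_pos: [0.5708, -0.0032, 0.0334]
ee_rot: [180.0, -1.2, -27.9]
contact_force: [-19.1, 0.6, 36.5]
finger_gap: 0.329
```

```bash
python3 st.py
```

```text
12.525 [ 0.5708 -0.0032  0.0334] [179.95  -1.19 -27.89] gap mm 28.0 F [-19.1    0.61  36.46] Fu(+y cover) -8.31 tq [-1.000e-03  3.059e+00 -3.000e-02]
```

play_rows(
  motion=[
    [[0,0,0],0,-0.7],
    [[0,0,0],0,-0.2],
    [[0,0,0],0,0.2],
    [[0,0,0],0,0.6],
    [[0,0,0],0,0.9],
    [[0,0,0],0,0.9],
    [[0,0,0],0,0.9],
  ],
)

```text
time_s: 13.4
tool_pos: [0.5709, -0.0032, 0.0329]
ee_rot: [180.0, -1.2, -27.9]
contact_force: [0.0, 0.8, 0.7]
finger_gap: 0.953
```

```bash
python3 st.py; python3 look.py 11
```

```text
13.4 [ 0.5709 -0.0032  0.0329] [179.95  -1.19 -27.89] gap mm 81.0 F [0.02 0.78 0.66] Fu(+y cover) 0.7 tq [ 0.011 -0.003  0.015]
13.45 [ 0.5709 -0.0032  0.0328] [179.95  -1.19 -27.89] 0.955 [0.29 0.41 0.48]
crop 229 227 [279.22133913 272.84595448]
```

View pics/z11.png

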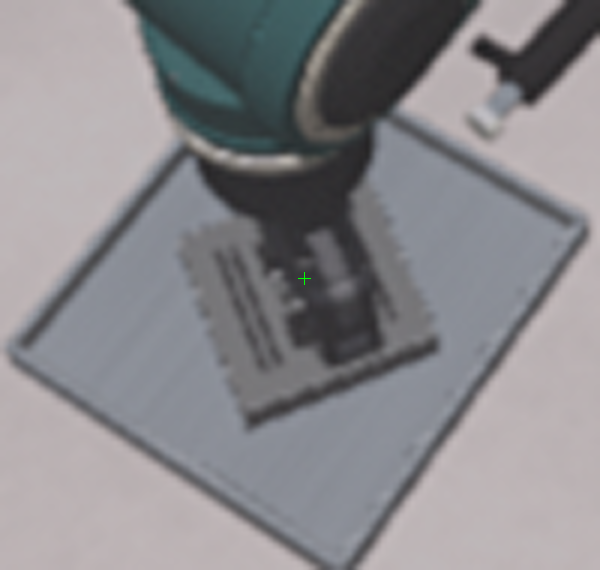

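Released; back straight up and away.

play_rows(
  motion=[
    [[0,0,-0.1],0,0.9],
    [[0,0,-0.2],0,0.9],
    [[0,0,-0.3],0,0.9],
    [[0,0,-0.4],0,0.9],
    [[0,0,-0.5],0,0.9],
    [[0,0.3,-0.3],0,0.9],
    [[0,0.4,0],0,0.9],
    [[0,0.4,0],0,0.9],
    [[0,0.4,0],0,0.9],
    [[0,0.4,0],0,0.9],
    [[0,0.3,0],0,0.9],
    [[0,0,0],0,0.9],
    [[0,0,0],0,0.9],
  ],
)

```text
time_s: 15.08
tool_pos: [0.4607, -0.2004, 0.2388]
ee_rot: [-179.9, -2.1, -27.8]
contact_force: [0.4, 0.5, 0.5]
finger_gap: 0.948
```

```bash
python3 - <<'E'
from h import *
s=bot.get_state();print(s["time_s"],s["tool_pos"].round(3))
a=bot.read_camera("scene")[:,:,::-1];cv2.imwrite("pics/s12.png",a)
print([(np.round(d["pixel"]).tolist(),round(d["p"],2)) for d in bot.place_of("cover","scene")])
z=cv2.resize(a[220:330,220:340],None,fx=5,fy=5,interpolation=2);cv2.imwrite("pics/z12.png",z)
E
```

```text
15.075 [ 0.461 -0.2    0.239]
[([266.0, 177.0], 0.71), ([281.0, 278.0], 0.69), ([275.0, 138.0], 0.58)]
```

View pics/s12.png

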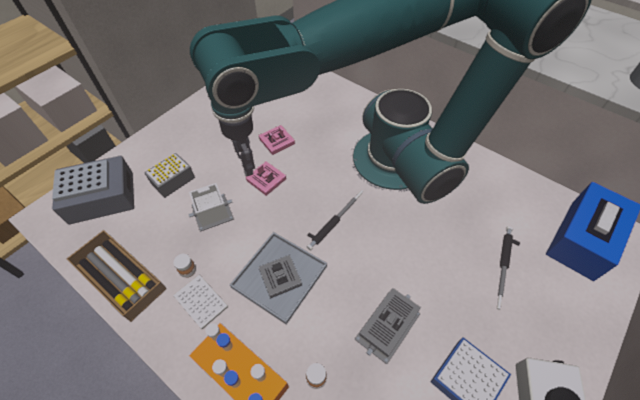

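View pics/z12.png

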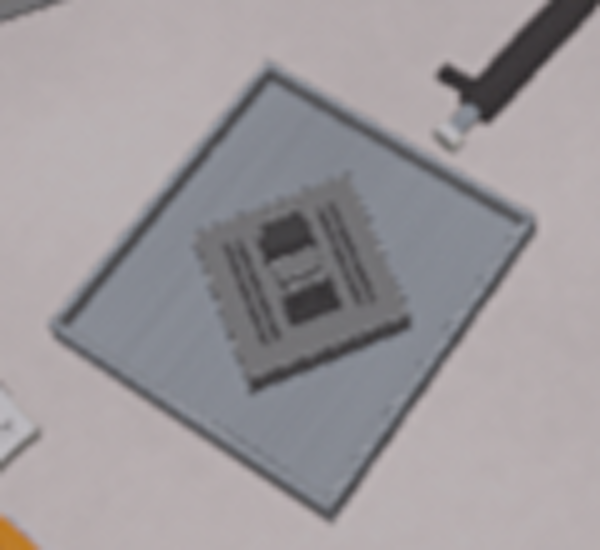

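The picture shows the cover lying flat, tabs up, in the middle of the tray at about (281, 276). The housing at (210, 207) is open. The oblong cover at (388, 325) and the pink look-alikes are untouched, and the gripper is clear of everything.

```bash
python3 -c "
from station import bot
print(bot.finish_job())"
```

```text
the job is handed in; nothing more can be done
None
```

The square housing is open, and its cover lies flat and tabs-up near the middle of the tray floor. I handed the job in at about 15 s. I squeezed both tabs (the gripper stalled at about 28 mm), lifted the cover, set it down and only then let go.

- **Final picture:** it shows the cover flat inside the tray and the gripper clear of everything. The oblong cover and both pink look-alikes are where they were. The top camera was not used for this check.
- **Wrist force:** the last downward nudge before release read about 36 N up and 19 N sideways, with the cover already on the floor. An earlier set of nudges had ended in a still row that reset the reading, so I couldn't see that it was down. Forces during those earlier nudges were not recorded.
- **Disagreements:** the two cameras differed by 7–8 mm along world y. I used the mean and confirmed the centring from a near-zero sideways force while closing. The stall reading was 28 mm, against the 32 mm given for fully squeezed tabs. The cover still came free, and the load read about 1.5 N, which fits its weight.
- **Mistakes along the way:** I first lined the gripper up 90° off the tab axis and corrected it while still above the cover. The tool was tilted by about 1° from then on, so one edge of the cover touched the floor first.

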